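Set the fixings tub to washers

ROBOT

A 6-joint arm with a two-finger parallel gripper is mounted at the origin on the work surface. World frame = base frame: x ahead of the robot, y to its left, z up, the work surface at z = 0. Lengths are in m, angles in degrees, forces in N, time in s.
With the tool pointing down it reaches from about 0.25 to 0.775 m from the base axis. Payload 4 kg.
Tool frame: the origin (TCP) lies on the centre line of the jaws, within the pads' length; the fingertips stand 19 mm ahead of it and the grasp point (between the pads) is the TCP (nose_length is the distance from the TCP to the fingertips, in m); z points along the fingers, y is the direction in which the jaws open and shut (so a half turn about z gives the same grasp; the last joint's range is limited). The gripper opens to 94 mm and grips with 3 to 60 N. Pads are 16 mm wide; open, the fingers measure 119 mm over their backs; the gripper's body (75 mm by 177 mm) begins 78 mm behind the grasp point.
Start: joints at [-81.308, 4.996, 78.535, -0, 96.463, -5.907], TCP at [0.139, -0.532, 0.225] pointing down, gripper open.
Joint ranges: [-177.83, 177.83], [-43.37, 116.18], [15.69, 146.23], [-61.86, 241.86], [9.47, 152.12], [-147.06, 147.06]. Speed limits (degrees/s): [159.86, 159.86, 180, 180, 180, 180].

INTERFACE

Orientations are given as [roll, pitch, yaw] about the fixed x, y, z axes, in that order (R = Rz(yaw) Ry(pitch) Rx(roll)).
In Python, from workcell import sense, camera, finish_job, nose_length gives the robot as it stands. The module is installed in compiled form; this text tells all that it offers.
- The arm moves only by the tool arm_command, never from a script. Its arguments are lists of equal length, an entry for each row: "gripper": the opening, from -1 (shut) to 1 (fully open), so that 0 is half open; "linear": the shift along the tool's x, y, z in mm, a list of three; "dr": the turn, a rotation vector about the tool's x, y, z in rad, a list of three. In form: {"gripper": [gripper, ...], "linear": [[dx, dy, dz], ...], "dr": [[ax, ay, az], ...]}. A call has 1 to 20 rows; each row shifts and turns the commanded pose from where the row before left it, along the tool's axes as they then stand; what a row does not reach is not made up. A row lasts 1/8 s, in which the tool goes at most 62.5 mm and 10.7 degrees, less where a joint would pass 70% of its speed; a pose out of reach is approached as far as the arm can. A call with a gripper value outside its range is refused whole. The fingers move at their own pace and stop on an object; "grip_force" is the grip in N (left out, the last holds). Time passes only in rows, so rows that do not move let the fingers close. It gives the time, the measured TCP pose, the force and the opening at its end, in the units of the state.
- sense(): the state, without advancing time (a new reading comes with each control period).
- camera(name): name is "scene" or "top"; returns a dict with "color" (480x640x3 uint8, red, green, blue), "depth" (480x640 float32, m along the optical axis (not along the pixel's ray), 0 where there is no reading), "fovy" (degrees; the focal length in pixels is half the picture's height over the tangent of half this angle, whatever the lens; pixels are square), "cx", "cy" (the principal point, pixels), "rvec" (rotation vector, rad) and "tvec" (3), from world to camera coordinates, as OpenCV has them. Camera axes: x right, y down, z forward; pixel columns grow to the right and rows downward; lengths in m; the calibration is good to about 2 mm. A picture is of the moment at which its call begins.
- finish_job(): hands the job in, once; it reports no verdict.
The state is a dict: "t": time; "q": joint angles; "qd": joint speeds; "joint_efforts": joint torques, N m; "position": TCP position; "orientation": TCP orientation; "force": force on the tool from outside, world axes, zero at the start; "torque": the same for the moment, N m; "width": opening from 0.0 (shut) to 1.0 (fully open).
Only numpy, scipy, OpenCV 4.12 (cv2) and the standard library are available. Lean on these libraries where they do the work, as an engineer would, in place of code of your own. Each camera call takes 0.05 s, during which the arm holds its last target.

TASK

The empty fixings tub on the bench is to be filled with washers. Turn its cap, which has a grip bar, so that the cap's opening points at the washer sample on the tub's ledge (the flat ring with a big hole), then let go; do not shift the plaster skull cast.

Things in the scene. Friction and masses are not known exactly. Their poses are not given: they have to be found in the camera images.
- cap_bar (a point): In the grey grip bar upright on the cap, on its vertical axis, 96 mm above the bench. Bar 44 mm long (x), 14 thick (y); its top is 11 mm above this point, the cap's flat top 26 mm below. Turns with the cap: x points level through the middle of the opening, z up. Cap: white disc, 128 mm across, with one wedge-shaped opening 25 to 59 mm from the axis. Tub: black, fixed, 208 mm across, 60 mm high.
- cap (a joint): Turn of the cap in rad, positive anticlockwise from above; stops at -1.5 and 1.5. 0 is the middle of the blank sector, the four compartments lie at -1.2, -0.6, 0.6 and 1.2. Starts within 0.2 of 0. Light friction (about 0.08 N m); stays where it is left, no spring or clicks.
- washer: Washer sample: flat steel ring, 38 mm outer, 21 mm inner diameter, 6 mm thick, fixed on the black ledge round the cap at its compartment, 84 mm from the cap's axis. Origin: centre of its underside, 60 mm above the bench; yaw means nothing. The other samples: solid square plate (34 mm), solid round domed nut (32 mm), short lying bolt (32 mm); which is where varies.
- cast_mid (a point): Middle (55 mm up) of the white plaster skull cast standing loose on the bench to the robot's left of the tub: 112 mm high, about 88 mm across, at least 60 mm clear of the cap. To be left where it is.

How it is judged:
By the outcome, as a careful person would: the job done as asked, in the order asked, and still so for the second after the job is handed in, with the robot touching nothing.
It also fails if it takes over 29 s, if anything falls off the work surface, if the arm or the gripper's body presses on something with over 40 N, if the wrist force passes 120 N, or if a joint passes its speed limit or range.

## Working session

There is one attempt and no reset: what is moved stays moved. The work goes in short steps, Python scripts to look and compute and a tool call to move; the robot and the scene stay as the last step left them, time stands still between calls to the robot, and variables do not carry over. Pictures are saved under pics/ and viewed, and the job is handed in when it is done.

Besides the shell and the picture viewer there is one more tool, called after "Request:" as a command line: name --argument value ..., lists and objects as JSON in quotes. arm_command: Moves the arm, as the interface text tells. Its arguments: {"type":"object","properties":{"gripper":{"type":"array"},"linear":{"type":"array"},"dr":{"type":"array"},"grip_force":{"type":"number"}},"required":["gripper","linear","dr"]}

```bash
mkdir -p pics; cat > h.py <<'E'
import numpy as np, cv2
from workcell import sense, camera, finish_job, nose_length
def cam(n):
    c=camera(n); h=c["color"].shape[0]
    f=h/2/np.tan(np.radians(c["fovy"]/2))
    c["K"]=np.array([[f,0,c["cx"]],[0,f,c["cy"]],[0,0,1]])
    c["R"]=cv2.Rodrigues(np.array(c["rvec"],float))[0]; c["t"]=np.array(c["tvec"],float).ravel()
    return c
def ray(c,uv,z):
    d=c["R"].T@np.linalg.inv(c["K"])@np.array([uv[0],uv[1],1.]); o=-c["R"].T@c["t"]
    return o+d*(z-o[2])/d[2]
def proj(c,P): 
    return cv2.projectPoints(np.array([P],float),c["R"],c["t"],c["K"],None)[0].ravel()
E
python3 - <<'E'
from h import *
print(sense())
print(nose_length if not callable(nose_length) else nose_length())
for n in("scene","top"):
    c=cam(n); cv2.imwrite(f"pics/{n}0.png",c["color"][:,:,::-1]); print(n,-c["R"].T@c["t"],c["K"][0,0],c["fovy"])
E
```

```text
{'t': 0.0, 'q': array([-8.13100821e+01,  5.04035651e+00,  7.86235898e+01, -9.88586302e-04,
        9.64633801e+01, -5.90898203e+00]), 'qd': array([ 0.0396754 ,  0.08555954, -0.05555611,  0.08350342,  0.11172662,
       -0.04773536]), 'joint_efforts': array([-3.54258655e-04, -3.40167403e+01, -3.02434731e+01,  7.16720824e-02,
        3.29243147e-02, -1.65894153e-04]), 'position': array([ 0.13852439, -0.53174626,  0.22330247]), 'orientation': array([-1.79873249e+02, -1.21307218e-02,  1.45987763e+01]), 'force': array([-0.1403235 , -0.13562893,  0.12184315]), 'torque': array([ 0.02021831, -0.0476838 ,  0.00581935]), 'width': 1.0001653649677023}
0.019
scene [0.8869682  0.26216203 0.6770605 ] 465.76475801172273 54.5224345789233
top [0.47322748 0.11766659 0.83529585] 594.2537193803851 43.984402035556414
```

View pics/scene0.png

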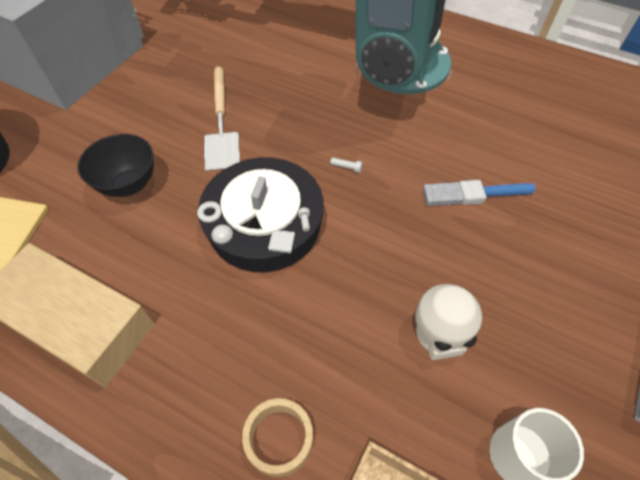

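View pics/top0.png

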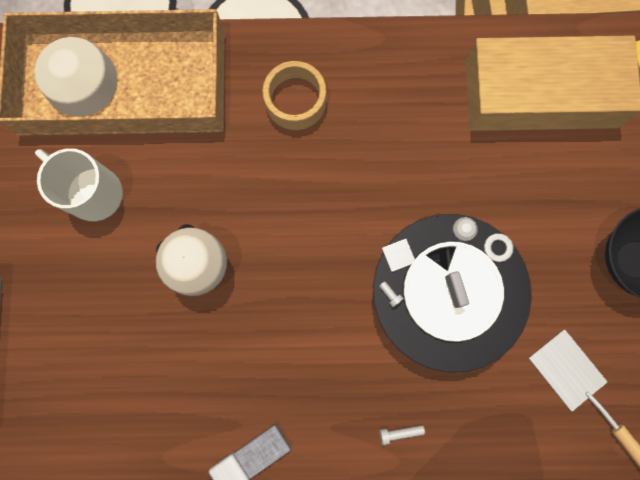

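The top view shows the cap disc around (454,291), its opening at about (441,258), the washer at (498,247), the bar at (457,290) and the skull at (192,262). Next I'll measure these.

```bash
cat > m.py <<'E'
from h import *
import sys
def measure(c,out=None):
    g=cv2.cvtColor(c["color"],cv2.COLOR_RGB2GRAY).astype(int); hsv=cv2.cvtColor(c["color"],cv2.COLOR_RGB2HSV)
    m=((g>215)&(hsv[:,:,1]<40)).astype(np.uint8); m[:, :340]=0
    n,l,s,ce=cv2.connectedComponentsWithStats(m)
    for i in range(1,n):
        if s[i,4]>60: print(i,s[i],ce[i].round(1))
    return g,hsv,l,s,ce
if __name__=="__main__":
    c=cam("top"); g,hsv,l,s,ce=measure(c)
    cv2.imwrite("pics/crop.png",cv2.resize(c["color"][200:385,360:545,::-1],None,fx=3.2,fy=3.2,interpolation=cv2.INTER_CUBIC))
    i=1+np.argmax(s[1:,4]); 
    cs=max(cv2.findContours((l==i).astype(np.uint8),cv2.RETR_EXTERNAL,cv2.CHAIN_APPROX_NONE)[0],key=len)
    h=cv2.convexHull(cs)[:,0]; P=np.array([ray(c,p,.07)[:2] for p in h])
    A=np.c_[2*P,np.ones(len(P))]; x=np.linalg.lstsq(A,(P**2).sum(1),rcond=None)[0]
    print("cap centre",x[:2],"r",np.sqrt(x[2]+x[:2]@x[:2]))
    # tub rim (black) z=.06
    bm=((hsv[:,:,2]<75)).astype(np.uint8); bm[:,:340]=0; bm[:,560:]=0; bm[400:]=0
    bm[:195]=0
    cs=max(cv2.findContours(bm,cv2.RETR_EXTERNAL,cv2.CHAIN_APPROX_NONE)[0],key=len); print("tub ellipse",cv2.fitEllipse(cs))
    C=x[:2]
    for nm,uv,z in (("washer",(498.5,247.5),.066),("bar",(457.5,290),.107)):
        p=ray(c,uv,z); d=p[:2]-C; print(nm,p,np.hypot(*d),np.degrees(np.arctan2(d[1],d[0])))
    # opening pixels: dark within 25..59 mm
    yy,xx=np.mgrid[235:350,395:515]; Q=np.array([ray(c,(u,v),.07)[:2] for u,v in zip(xx.ravel(),yy.ravel())])-C
    r=np.hypot(*Q.T); a=np.degrees(np.arctan2(Q[:,1],Q[:,0])); d=(g[yy,xx].ravel()<120)&(r>.038)&(r<.057)
    print("opening n",d.sum(),"angles",np.percentile(a[d],[0,3,50,97,100]),a[d].mean())
E
python3 m.py
```

```text
2 [462 223  10   9  78] [466.2 227.1]
3 [ 383  234  129  107 7560] [451.4 288.5]
4 [382 283  18  20  82] [390.7 293.3]
5 [ 531  331   65   79 2460] [563.9 368.8]
7 [383 429  41  11 131] [401.7 433.8]
cap centre [ 0.55137676 -0.03810841] r 0.08401333348101124
tub ellipse ((452.3788146972656, 298.2320251464844), (137.44757080078125, 145.34292602539062), 96.15364837646484)
washer [ 0.58188093 -0.10377921  0.066     ] 0.07240965518336175 -65.08506730986392
bar [ 0.52437264 -0.0385643   0.107     ] 0.027007970182220623 -179.03282383418366
opening n 641 angles [-177.32991351 -171.72207132   18.52018946   62.95709737   87.43795598] 2.70461145656956
```

View pics/crop.png

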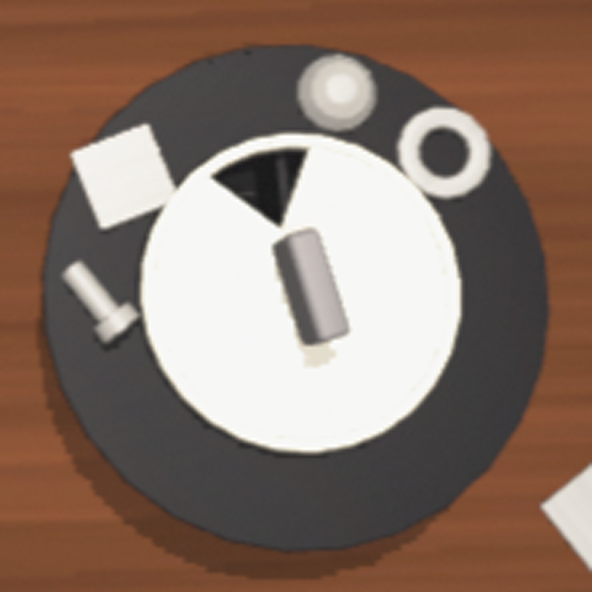

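The crop shows four samples going clockwise: bolt, plate, nut, washer. The washer is at the far end (-1.2). The plate's blob merged with the cap in the mask, so I'll separate them and refit.

```bash
cat > m2.py <<'E'
from h import *
def run(bar=True):
    c=cam("top"); g=cv2.cvtColor(c["color"],cv2.COLOR_RGB2GRAY).astype(int)
    # washer: ring blob
    m=np.zeros(g.shape,np.uint8); m[225:270,478:520]=g[225:270,478:520]>130
    cs=max(cv2.findContours(m,cv2.RETR_EXTERNAL,cv2.CHAIN_APPROX_NONE)[0],key=cv2.contourArea)
    e=cv2.fitEllipse(cs); W=ray(c,e[0],.066); print("washer px",e,W)
    m=(g>170).astype(np.uint8); m=cv2.morphologyEx(m,cv2.MORPH_OPEN,np.ones((9,9)))
    n,l=cv2.connectedComponents(m); cm=(l==l[320,454]).astype(np.uint8)
    cs=max(cv2.findContours(cm,cv2.RETR_EXTERNAL,cv2.CHAIN_APPROX_NONE)[0],key=len)[:,0]
    P=np.array([ray(c,p,.07)[:2] for p in cs]); C=ray(c,(454,291),.07)[:2]
    for tol in (.008,.004,.003,.002,.002):
        k=abs(np.hypot(*(P-C).T)-.064)<tol; Q=P[k]
        x=np.linalg.lstsq(np.c_[2*Q,np.ones(len(Q))],(Q**2).sum(1),rcond=None)[0]; C=x[:2]
    print("cap",C,np.sqrt(x[2]+C@C),k.sum(),"px",proj(c,[*C,.07]))
    d=W[:2]-C; wa=np.degrees(np.arctan2(d[1],d[0])); print("washer r",np.hypot(*d),"ang",wa)
    yy,xx=np.mgrid[225:360,385:525]; Q=np.array([ray(c,(u,v),.07)[:2] for u,v in zip(xx.ravel(),yy.ravel())])-C
    r=np.hypot(*Q.T); a=np.degrees(np.arctan2(Q[:,1],Q[:,0])); dk=(g[yy,xx].ravel()<85)&(r>.040)&(r<.056)
    oa=np.degrees(np.arctan2(np.sin(np.radians(a[dk])).mean(),np.cos(np.radians(a[dk])).mean()))
    print("opening",dk.sum(),oa,np.percentile(a[dk],[1,99]),"err",oa-wa)
    if bar:
        h=cv2.cvtColor(c["color"],cv2.COLOR_RGB2HSV)
        bm=((g>90)&(g<205)).astype(np.uint8); z=np.zeros_like(bm); z[268:312,440:475]=bm[268:312,440:475]
        z=cv2.morphologyEx(z,cv2.MORPH_OPEN,np.ones((5,5)))
        b=max(cv2.findContours(z,cv2.RETR_EXTERNAL,cv2.CHAIN_APPROX_NONE)[0],key=cv2.contourArea)
        R=cv2.minAreaRect(b); B=ray(c,R[0],.1); print("bar",R,B)
        q=[ray(c,p,.107)[:2] for p in cv2.boxPoints(R)]
        for i in range(4):
            v=q[(i+1)%4]-q[i]; print(np.hypot(*v).round(4),np.degrees(np.arctan2(v[1],v[0])).round(1))
    s=ray(c,(192,262),.055); print("skull",s)
if __name__=="__main__":
    run()
    # second view check
    c=cam("scene"); print("cap centre from scene",ray(c,(261,202),.07),"washer",ray(c,(209,211.5),.066))
    cv2.imwrite("pics/scrop.png",cv2.resize(c["color"][140:280,180:340,::-1],None,fx=4,fy=4,interpolation=cv2.INTER_CUBIC))
E
python3 m2.py
```

```text
washer px ((494.8099365234375, 251.07176208496094), (27.07400131225586, 42.49873352050781), 42.37661361694336) [ 0.57724765 -0.09866911  0.066     ]
cap [ 0.52663104 -0.04136267] 0.06348636029388786 239 px [453.52334187 290.33119876]
washer r 0.07645959204283592 ang -48.54706482100524
opening 261 15.328178970203506 [-2.08543517 33.1625607 ] err 63.875243791208746
bar ((458.6999816894531, 288.60003662109375), (35.73373031616211, 11.067972183227539), 71.56504821777344) [ 0.52656869 -0.04163678  0.1       ]
0.0138 -72.6
0.0434 -164.3
0.0136 107.2
0.0433 15.8
skull [0.57085246 0.29932238 0.055     ]
cap centre from scene [ 0.52993084 -0.03766644  0.07      ] washer [ 0.58389131 -0.10299288  0.066     ]
```

The opening and the bar agree, at about 15.6°. The washer is at about -48.5° (hand-picked ring centre, r = 83 mm), so the turn is about -64°. First I'll move above the bar.

Request:
arm_command --gripper '[0,0,0,0,0,0,0,0,0,0,0,0,0,0,0,0,0,0,0,0]' --linear '[[25,-18.8,0],[25,-18.8,0],[25,-18.8,0],[25,-18.8,0],[25,-18.8,0],[25,-18.8,0],[25,-18.8,0],[25,-18.8,0],[25,-18.8,0],[25,-18.8,0],[25,-18.8,0],[25,-18.8,0],[25,-18.8,0],[25,-18.8,0],[25,-18.8,0],[25,-18.8,0],[25,-18.8,0],[25,-18.8,0],[25,-18.8,0],[25,-18.8,0]]' --dr '[[0,0,0],[0,0,0],[0,0,0],[0,0,0],[0,0,0],[0,0,0],[0,0,0],[0,0,0],[0,0,0],[0,0,0],[0,0,0],[0,0,0],[0,0,0],[0,0,0],[0,0,0],[0,0,0],[0,0,0],[0,0,0],[0,0,0],[0,0,-0.02]]' --grip_force 15

```text
t: 2.75
position: [0.5282, -0.0415, 0.2243]
orientation: [180.0, 0.0, 15.8]
force: [0.3, 1.1, 0.5]
width: 0.497
```

```bash
cat > d.py <<'E'
from h import *
import sys
x,y,z,yaw=map(float,sys.argv[1:5])
s=sense(); o=s["orientation"]; print(s["t"],s["position"],o,s["width"],s["q"].round(1),s["force"].round(2))
from scipy.spatial.transform import Rotation as R
r=R.from_euler("xyz",o,degrees=True); print("tool mm",(r.inv().apply(np.array([x,y,z])-s["position"])*1000).round(1),"dr",(r.inv()*R.from_euler("xyz",[180,0,yaw],degrees=True)).as_rotvec().round(3))
E
python3 d.py .5266 -.0415 .096 15.7
```

```text
2.75 [ 0.52820076 -0.04148443  0.22430816] [1.79992678e+02 1.45737177e-02 1.57810642e+01] 0.4969710942415239 [-10.6   2.4  81.3  -0.   96.3  63.6] [0.29 1.08 0.51]
tool mm [ -1.5  -0.4 128.3] dr [0.    0.    0.001]
```

Request:
arm_command --gripper '[0,0,0,0,0,0]' --linear '[[-1.5,-0.4,16],[0,0,16],[0,0,16],[0,0,16],[0,0,16],[0,0,0]]' --dr '[[0,0,0],[0,0,0],[0,0,0],[0,0,0],[0,0,0],[0,0,0]]'

```text
t: 3.5
position: [0.525, -0.0424, 0.1424]
orientation: [-179.9, 0.2, 15.7]
force: [0.0, -0.6, 0.5]
width: 0.496
```

```bash
python3 - <<'E'
from h import *
c=cam("scene"); cv2.imwrite("pics/s1.png",cv2.resize(c["color"][60:280,160:380,::-1],None,fx=2.7,fy=2.7,interpolation=cv2.INTER_CUBIC))
E
python3 d.py .5266 -.0415 .096 15.7
```

```text
3.55 [ 0.5257221  -0.04249129  0.14369773] [-1.79970049e+02  7.57436671e-02  1.57265991e+01] 0.5036034560549931 [-10.8   3.9  88.9  -0.   87.3  63.5] [0.14 0.45 0.89]
tool mm [ 1.2 -0.7 47.7] dr [-0.001  0.001  0.   ]
```

View pics/s1.png

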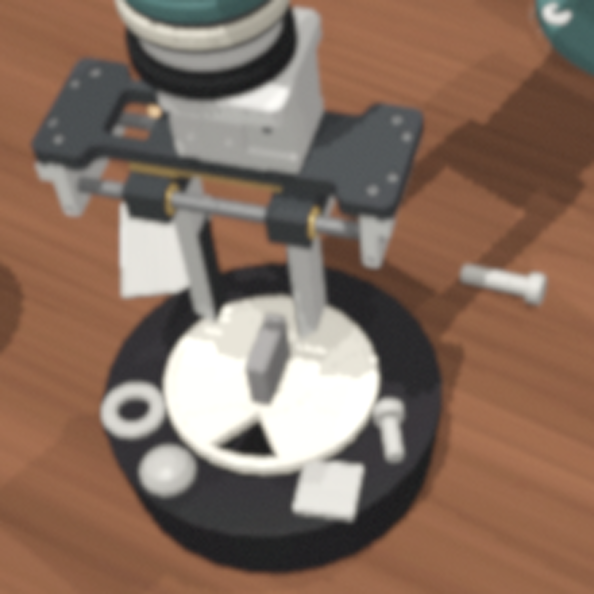

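The fingers at about (205,300) and (315,320) straddle the bar at (265,355) in the crop. I'll lower the rest of the way and close.

Request:
arm_command --gripper '[0,0,0,0,0,-1,-1,-1,-1,-1,-1,-1,-1]' --linear '[[1,-0.5,12],[0,0,12],[0,0,12],[0,0,11],[0,0,0],[0,0,0],[0,0,0],[0,0,0],[0,0,0],[0,0,0],[0,0,0],[0,0,0],[0,0,0]]' --dr '[[0,0,0],[0,0,0],[0,0,0],[0,0,0],[0,0,0],[0,0,0],[0,0,0],[0,0,0],[0,0,0],[0,0,0],[0,0,0],[0,0,0],[0,0,0]]' --grip_force 20

```text
t: 5.18
position: [0.5272, -0.0416, 0.0978]
orientation: [180.0, -0.0, 15.7]
force: [-0.4, 0.6, 2.2]
width: 0.15
```

```bash
python3 d.py .5266 -.0415 .096 -48.5
```

```text
5.175 [ 0.52716993 -0.04161339  0.0978165 ] [ 1.79988093e+02 -3.21585163e-02  1.57474160e+01] 0.14951121133229991 [-10.7   5.7  92.3   0.   81.9  63.6] [-0.38  0.64  2.25]
tool mm [-0.5 -0.3  1.8] dr [-0.000e+00 -1.000e-03  1.121e+00]
```

Gripped: width 0.15 is 14 mm, with low forces. Now I'll turn +1.12 rad about tool z in 12 rows.

Request:
arm_command --gripper '[-1,-1,-1,-1,-1,-1,-1,-1,-1,-1,-1,-1,-1,-1,-1,-1,-1,-1]' --linear '[[0,0,0],[0,0,0],[0,0,0],[0,0,0],[0,0,0],[0,0,0],[0,0,0],[0,0,0],[0,0,0],[0,0,0],[0,0,0],[0,0,0],[0,0,0],[0,0,0],[0,0,0],[0,0,0],[0,0,0],[0,0,0]]' --dr '[[0,0,0.07],[0,0,0.07],[0,0,0.07],[0,0,0.07],[0,0,0.07],[0,0,0.07],[0,0,0.07],[0,0,0.07],[0,0,0.07],[0,0,0.07],[0,0,0.07],[0,0,0.07],[0,0,0.07],[0,0,0.07],[0,0,0.07],[0,0,0.07],[0,0,0],[0,0,0]]'

```text
t: 7.42
position: [0.527, -0.042, 0.0978]
orientation: [180.0, -0.0, -48.4]
force: [-1.9, -1.1, 3.4]
width: 0.148
```

```bash
python3 d.py .5266 -.0415 .096 -48.5;python3 - <<'E'
from h import *
c=cam("scene"); cv2.imwrite("pics/s2.png",cv2.resize(c["color"][60:280,160:380,::-1],None,fx=2.7,fy=2.7,interpolation=cv2.INTER_CUBIC))
E
```

```text
7.425 [ 0.52703602 -0.04204569  0.09781275] [ 1.79978226e+02 -4.67909147e-02 -4.83882441e+01] 0.14750051902681904 [-10.7   5.7  92.3  -0.   81.9 127.7] [-1.86 -1.12  3.35]
tool mm [-0.7 -0.   1.8] dr [ 0.    -0.001  0.002]
```

View pics/s2.png

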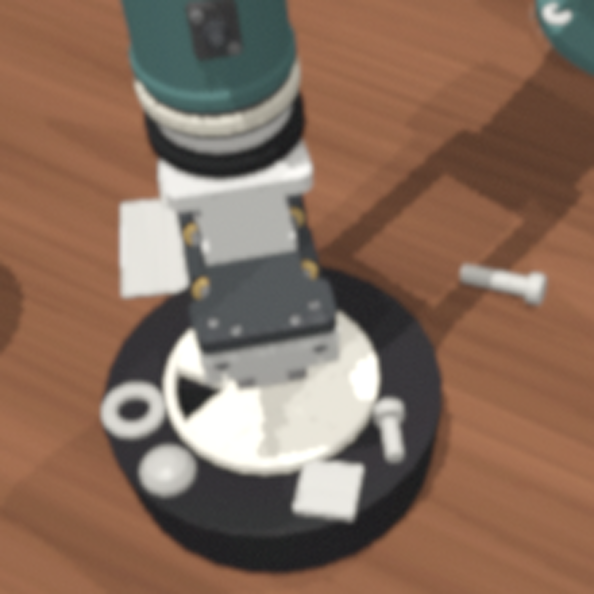

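The opening at (195,393) in the crop now faces the washer at (132,408). I'll release, rise straight up and move clear.

Request:
arm_command --gripper '[0,0,0,0,0,0,0,0,0,0,0,0,0,0,0,0,0,0]' --linear '[[0,0,0],[0,0,0],[0,0,0],[0,0,0],[0,0,-15],[0,0,-15],[0,0,-20],[0,0,-25],[0,0,-25],[0,0,-25],[0,25,0],[0,25,0],[0,25,0],[0,25,0],[0,25,0],[0,25,0],[0,25,0],[0,25,0]]' --dr '[[0,0,0],[0,0,0],[0,0,0],[0,0,0],[0,0,0],[0,0,0],[0,0,0],[0,0,0],[0,0,0],[0,0,0],[0,0,0],[0,0,0],[0,0,0],[0,0,0],[0,0,0],[0,0,0],[0,0,0],[0,0,0]]'

```text
t: 9.72
position: [0.377, -0.175, 0.2242]
orientation: [-180.0, -0.2, -48.4]
force: [-0.3, 0.1, -0.1]
width: 0.499
```

```bash
python3 d.py .5266 -.0415 .096 -48.5;python3 - <<'E'
from h import *
c=cam("top"); cv2.imwrite("pics/t3.png",c["color"][:,:,::-1])
E
python3 m2.py
```

```text
9.725 [ 0.37699659 -0.17500626  0.22418445] [-1.79963377e+02 -1.54765424e-01 -4.84204754e+01] 0.4990783778197655 [-32.7 -12.6  95.1  -0.   97.3 105.7] [-0.34  0.08 -0.05]
tool mm [  -0.9 -200.4  128.3] dr [-0.001 -0.003  0.001]
washer px ((496.2921142578125, 249.58175659179688), (28.960681915283203, 35.13448715209961), 39.43388748168945) [ 0.57918066 -0.1007249   0.066     ]
cap [ 0.52657942 -0.0413387 ] 0.06342209628259977 246 px [453.50669265 290.37165133]
washer r 0.07933228544415091 ang -48.46713468034031
opening 272 -49.02809613756215 [-67.03392083 -31.32931314] err -0.5609614572218433
bar ((458.75006103515625, 287.7500305175781), (13.435027122497559, 36.769554138183594), 45.0) [ 0.52761825 -0.04175163  0.1       ]
0.0459 -46.8
0.0162 -137.1
0.0458 133.0
0.0161 43.3
skull [0.57085246 0.29932238 0.055     ]
cap centre from scene [ 0.52993084 -0.03766644  0.07      ] washer [ 0.58389131 -0.10299288  0.066     ]
```

View pics/t3.png

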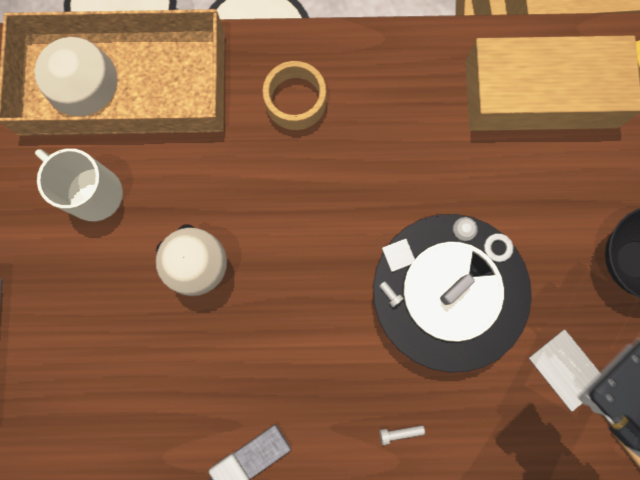

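The opening at (481,265) points at the washer at (498,247), the skull is unmoved at (192,262), and the arm is clear. The residual is about 0.6°, so I'm handing in.

```bash
python3 -c "
from workcell import finish_job; print(finish_job())"
```

```text
the job is handed in; nothing more can be done
None
```

I gripped the cap's bar, turned the cap about 64° clockwise so its opening points at the washer, then let go and moved the arm clear. The job was handed in at about 10 s, and no verdict is reported.

- **Alignment:** in the last top picture the opening measures -49.0° and the washer -48.5°, a difference of about 0.6°. The bar's outline read about -47°, 2° off the opening.
- **Washer position:** the automatic washer outline included a bit of the cap edge, giving 79 mm from the axis instead of 84 mm. Its direction agreed with my hand-picked ring centre. A rough scene-camera estimate of the cap centre and washer was off by a few mm (cap about 5 mm), so I went by the top view.
- **Skull cast and forces:** the skull cast looks unmoved at the same pixels. Wrist force was at most about 4 N at the readings taken.

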